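# Set and lock the spring-loaded pasta strip gauge

## Task

Set the spring-loaded strip gauge on the pasta board to the length shown by the red marker: slide the white safety tab fully aside, push the blue ruler case towards the brass edge until the hook on its blade drops over that edge, then draw the case back against its spring until its yellow pointer is in line with the red marker, and while holding it there press the red lock button down so that it stays when you let go. Leave the hook caught on the brass edge and leave the things lying about undisturbed.

Things in the scene. Friction and masses are not known exactly. Their poses are not given: they have to be found in the camera images.
- gauge: Fixed beech board 360 x 104 mm, 8 mm thick, lying on the counter. Origin on the counter on its centre line; board spans x -165 to +195 mm, y +-52 mm. Its x axis points along the case's travel, towards the brass edge; y to the left of that; z up. All the offsets below are along these axes (all parts of the gauge keep this orientation, only the hook tips up).
- edge (a point): Middle of the far (+x) face of the brass edge, an upright strip 6 mm thick, 90 mm wide, its top 26 mm above the counter, at x = +170 mm on the board. This point is 22 mm above the counter, at blade height.
- case (a joint): Travel of the blue ruler case (170 x 50 mm, flat top 50 mm above the counter) along its rail, in m: the case's centre in the board's x; -0.055 to +0.07 (stops). It slides easily (drag below 2 N at 100 mm/s or less) and stays put unless the blade spring acts. It rises and yaws not at all.
- pointer (a point): Tip of the yellow pointer on the -y side of the case, 40 mm behind the case's centre, 49.5 mm above the counter.
- marker_tip (a point): Tip of the red marker, a fixed post 16 mm wide, 57 mm high, beside the case on the -y side; point 57.5 mm above the counter. Its axes are the board's. The pointer is in line with it when both have the same x along the board.
- ridge (a point): Middle of the top of the black thumb ridge that stands up from the case: 8 mm thick (x), 36 mm wide (y), top 94 mm above the counter, rising 44 mm above the case top. Push its rear (-x) face to move the case forward, its front (+x) face to draw it back. Its centre is 18 mm ahead of the case's centre. Behind it the case top is clear; in front of it is the lock button.
- button (a point): Middle of the top of the red lock button, 32 (x) x 24 (y) mm, 24 mm ahead of the ridge's centre (so it begins 4 mm in front of the ridge's front face). Its top is 62 mm above the counter when up. It can only be reached when the safety tab has been slid away.
- lock (a joint): Lock button travel in m, 0 up to 0.008 down. Takes 3 to 5 N (up to 5 N more for rubbing if the pusher also leans on the ridge); no return spring: press it right home, it stays down and cannot be undone. After locking and letting go, the case settles 0 to 5 mm towards the brass edge until the blade's 5 mm ratchet takes the load.
- tab (a joint): Safety tab travel in m, 0 (covering the button) to 0.045 (fully aside, stop), sliding towards board +y; needs about 1 N and stays where it is left.
- tab_fin (a point): Middle of the -y face of the upright fin on the white safety tab: push here towards +y. The fin is 20 mm long (x), 5 mm thick (y), from 70 to 90 mm above the counter; it is centred 30 mm ahead of the ridge's centre. The tab's plate (36 x 28 mm, centred over the button when closed) has its top 70 mm above the counter; the space at the -y side of the fin is free.
- blade (a joint): How far the yellow blade (24 mm wide, 2 mm thick) is drawn out of the case, m, 0 to 0.11. Its spring pulls it in with 2.4 N at 0, rising to 5.4 N at 0.1; a damper adds 2 N per 50 mm/s. If the case is let go unlocked it runs back. Hook and blade move with the case until the hook catches.
- hook (a joint): Angle of the steel end hook about its hinge, rad: 0 is down (rest), positive tipped up. It has a sloping nose that rides up over the brass edge by itself (about 2 N of push) and drops behind it.
- hook_face (a point): Rear (-x) face of the hook's tooth, which catches on the far face of the brass edge; 115 mm ahead of the case's centre with the blade in. The hook has dropped over the edge when this point lies past edge along x and the hook is down: that is at case travel 0.055 or more.
- fork: Bystander: stainless fork 190 mm long, lying beside the board; origin under its middle.
- jar: Bystander: frosted glass jar, 56 mm across, 80 mm high, with twist cap; origin under its centre.
- mortar: Bystander: white mortar 120 mm across, 75 mm high, with its pestle standing in it to 127 mm; origin under its centre.
- tray: Bystander: green tortellini mould tray 180 x 140 x 12 mm; origin under its centre.
- roller: Bystander: beech cavatelli roller 140 x 90 mm, 90 mm high, with a round knob; origin under its centre.
- scraper: Bystander: dough scraper 110 x 140 mm, 14 mm high; origin under its centre.

How it is judged:
By the outcome, as a careful person would: the job done as asked, in the order asked, and still so for the second after the job is handed in, with the robot touching nothing.
It also fails if it takes over 54 s, if anything falls off the work surface, if the arm or the gripper's body presses on something with over 40 N, if the wrist force passes 120 N, or if a joint passes its speed limit or range.

## Robot

A 6-joint arm with a two-finger parallel gripper is mounted at the origin on the work surface. World frame = base frame: x ahead of the robot, y to its left, z up, the work surface at z = 0. Lengths are in m, angles in degrees, forces in N, time in s.
With the tool pointing down it reaches from about 0.35 to 0.875 m from the base axis. Payload 4.2 kg.
Tool frame: the origin (TCP) lies where the fingers leave the gripper's body, on its centre line; the fingertips stand 70 mm ahead of it and the grasp point (between the pads) lies 51 mm ahead of it; z points along the fingers, y is the direction in which the jaws open and shut (so a half turn about z gives the same grasp; the last joint's range is limited). The gripper opens to 87 mm and grips with 3 to 60 N. Pads are 19 mm wide; open, the fingers measure 117 mm over their backs; the gripper's body (75 mm by 190 mm) begins 51 mm behind the grasp point.
Start: joints at [-49.469, 22.042, 0.453, 0, -68.411, -14.817], TCP at [0.271, -0.563, 0.292] pointing down, gripper open.
Joint ranges: [-179.83, 179.83], [-69.29, 118.12], [-61.27, 80.66], [-181.25, 117.63], [-171.15, -9.14], [-177.46, 177.46]. Speed limits (degrees/s): [159.86, 159.86, 180, 180, 180, 180].

## Interface

Orientations are given as a 3x3 rotation matrix whose columns are the frame's x, y, z axes.
In Python, from station import sense, capture, camera_model, finish_job gives the robot as it stands.
- The arm moves only by the shell command python3 -m inch 'ROWS'. ROWS is JSON, a list of rows, each an object with "hand": the closure, from 0 (fully open) to 1 (shut); "slide": the shift along the world's x, y, z in cm, a list of three; "yaw": the turn about the world's z in rad. A call has 1 to 10 rows; each row is the pose to reach, as a shift and turn from the pose commanded when the call began; what a row does not reach only later rows make up. A row lasts 1/8 s, in which the tool goes at most 62.5 mm and 10.7 degrees, less where a joint would pass 70% of its speed; a pose out of reach is approached as far as the arm can. A call with a gripper value outside its range is refused whole. The fingers move at their own pace and stop on an object; the grip force is fixed at half the most. Time passes only in rows, so rows that repeat a pose let the fingers close. It gives the time, the measured TCP pose, the force and the opening at its end, in the units of the state.
- sense(): the state, without advancing time (a new reading comes with each control period).
- capture(name): name is "scene" or "side" or "wrist"; returns the picture (480x640x3 uint8, blue, green, red); there is no depth.
- camera_model(name): a dict with "mtx" (3x3 intrinsics, pixels), "k1" (the pictures are not rectified: a ray, as slopes to the right and down, at radius r is drawn at 1 + k1 r^2 times it, then the intrinsics apply), "xyz" and "orientation" of the camera in the world; the wrist camera has in their place "tool_from_camera" (4x4, takes a point from camera to tool coordinates, whose origin is the TCP and whose axes are the flange's). Camera axes: x right, y up, looking along -z (the intrinsics and any distortion apply to the point x, -y, -z); pixel columns grow to the right and rows downward; lengths in m; the calibration is good to about 2 mm. A picture is of the moment at which its call begins: read the wrist's pose just before it. camera_model takes no time and is no camera call.
- finish_job(): hands the job in, once; it reports no verdict.
The state is a dict: "time_s": time; "joints": joint angles; "joint_velocities": joint speeds; "effort": joint torques, N m; "tcp_pos": TCP position; "ee_rot": TCP orientation; "wrist_force": force on the tool from outside, world axes, zero at the start; "moment": the same for the moment, N m; "gripper_width": opening from 0.0 (shut) to 1.0 (fully open).
Only numpy, scipy, OpenCV 4.12 (cv2) and the standard library are available. Lean on these libraries where they do the work, as an engineer would, in place of code of your own. Each camera call takes 0.05 s, during which the arm holds its last target. There are 200 camera calls.

## Working session

There is one attempt and no reset: what is moved stays moved. The work goes in short steps, Python scripts to look and compute and a shell command to move; the robot and the scene stay as the last step left them, time stands still between calls to the robot, and variables do not carry over. Pictures are saved under pics/ and viewed, about 8 in all and at most 12, crops included, and the job is handed in when it is done.

```bash
mkdir -p pics; python3 - <<'E'
from station import *
import cv2
for n in("scene","side"):
    cv2.imwrite(f"pics/{n}0.png",capture(n)); m=camera_model(n); print(n,m)
s=sense();print(s["tcp_pos"],s["ee_rot"],s["time_s"]);print(camera_model("wrist"))
E
```

```text
scene {'mtx': array([[519.78452035,   0.        , 312.3866984 ],
       [  0.        , 519.78452035, 242.44121996],
       [  0.        ,   0.        ,   1.        ]]), 'k1': 0.02034608855567677, 'xyz': array([ 1.57765299, -0.52471498,  0.7969465 ]), 'orientation': array([[ 0.46662813, -0.46877976,  0.75000248],
       [ 0.8842485 ,  0.26552735, -0.38418722],
       [-0.01904698,  0.84246113,  0.53842033]])}
side {'mtx': array([[590.61077277,   0.        , 321.55914379],
       [  0.        , 590.61077277, 229.68172761],
       [  0.        ,   0.        ,   1.        ]]), 'k1': -0.038703383870196444, 'xyz': array([0.14839699, 0.85465167, 1.04944591]), 'orientation': array([[-0.8917497 ,  0.32999053, -0.30965904],
       [-0.45219496, -0.62351009,  0.63777338],
       [ 0.01738364,  0.70876048,  0.70523499]])}
[ 0.27102627 -0.56273727  0.2912768 ] [[-9.01034899e-01 -4.33745597e-01 -9.31426166e-04]
 [-4.33746588e-01  9.01033255e-01  1.72381056e-03]
 [ 9.15507087e-05  1.95721639e-03 -9.99998080e-01]] 0.1
{'mtx': array([[417.70416935,   0.        , 318.40723556],
       [  0.        , 417.70416935, 238.5050998 ],
       [  0.        ,   0.        ,   1.        ]]), 'k1': -0.07026635257122923, 'tool_from_camera': array([[ 5.42686588e-04,  9.59584454e-01,  2.81420292e-01,
         7.72247882e-02],
       [ 9.99998507e-01, -9.82400755e-04,  1.42139968e-03,
        -1.21745889e-03],
       [ 1.64042055e-03,  2.81419101e-01, -9.59583555e-01,
        -9.25793083e-02],
       [ 0.00000000e+00,  0.00000000e+00,  0.00000000e+00,
         1.00000000e+00]])}
```

View pics/scene0.png

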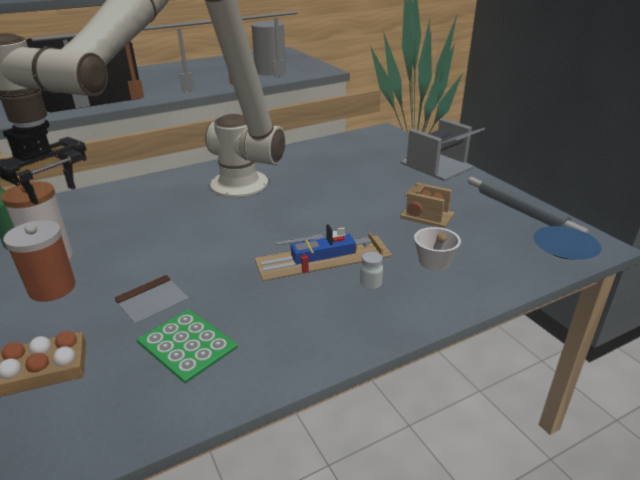

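View pics/side0.png

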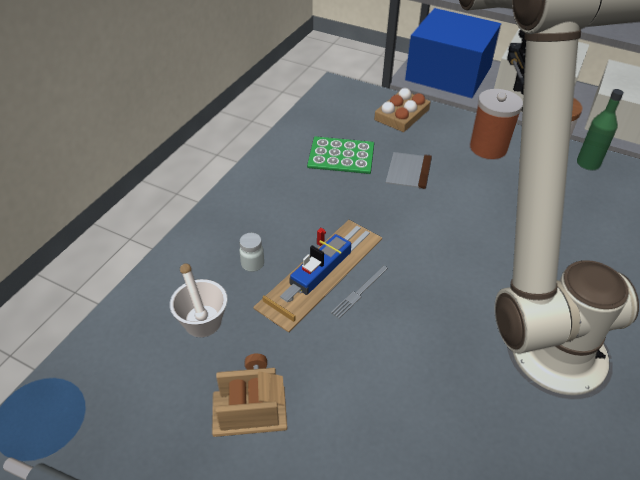

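Scene shows the gauge at around (322,252), with the brass edge at (378,244), the jar at (372,270) and the mortar at (437,247). In the side view the board corners are about (349,221), (382,236), (288,328) and (255,309). The fork is at (360,290), on the robot side of the board.

```bash
cat > h.py <<'E'
import numpy as np, cv2
from station import *
def cam(n, s=None):
    m=camera_model(n)
    if n=="wrist":
        T=np.eye(4);T[:3,:3]=s["ee_rot"];T[:3,3]=s["tcp_pos"];T=T@m["tool_from_camera"];R,p=T[:3,:3],T[:3,3]
    else: R,p=m["orientation"],m["xyz"]
    return m["mtx"],np.array([m["k1"],0,0,0.]),np.array(R),np.array(p)
def cast(c,uv,z):
    K,d,R,p=c
    q=cv2.undistortPoints(np.array(uv,float).reshape(-1,1,2),K,d)[:,0]
    r=np.c_[q[:,0],-q[:,1],-np.ones(len(q))]@R.T
    return p+r*((z-p[2])/r[:,2])[:,None]
def proj(c,P):
    K,d,R,p=c
    q=(np.atleast_2d(P)-p)@R; q=q*[1,-1,-1]
    return cv2.projectPoints(q,np.zeros(3),np.zeros(3),K,d)[0][:,0]
E
python3 - <<'E'
from h import *
c=cam("side"); P=cast(c,[(349,221),(382,236),(288,328),(255,309)],.008); print(P.round(4))
for n in ("side","scene"):
    c=cam(n); im=cv2.imread(f"pics/{n}0.png"); h=cv2.cvtColor(im,cv2.COLOR_BGR2HSV)
    q=proj(c,P);x0,y0=(q.min(0)-40).astype(int);x1,y1=(q.max(0)+40).astype(int)
    m=cv2.inRange(h,(5,60,90),(25,200,255)); m[:y0]=0;m[y1:]=0;m[:,:x0]=0;m[:,x1:]=0
    cr=im[y0:y1,x0:x1];print(n,x0,y0)
    cv2.imwrite(f"pics/{n}_c.png",cv2.resize(cr,None,fx=3.,fy=3.,interpolation=cv2.INTER_CUBIC)); print(cr.shape)
a=cv2.imread("pics/side_c.png");b=cv2.imread("pics/scene_c.png")
w=max(a.shape[1],b.shape[1]);H=a.shape[0]
print(a.shape,b.shape)
o=np.zeros((a.shape[0]+b.shape[0],w,3),np.uint8);o[:H,:a.shape[1]]=a;o[H:,:b.shape[1]]=b;cv2.imwrite("pics/both.png",o[:,:800])
E
```

```text
[[ 0.5582 -0.1477  0.008 ]
 [ 0.4631 -0.1375  0.008 ]
 [ 0.5342  0.2127  0.008 ]
 [ 0.6233  0.202   0.008 ]]
side 215 181
(187, 207, 3)
scene 212 195
(121, 218, 3)
(561, 621, 3) (363, 654, 3)
```

```bash
python3 -m inch '[{"hand":1,"slide":[0,0,6],"yaw":0},{"hand":1,"slide":[27.5,61,6],"yaw":0.93},{"hand":1,"slide":[27.5,61,6],"yaw":0.93},{"hand":1,"slide":[27.5,61,6],"yaw":0.93},{"hand":1,"slide":[27.5,61,6],"yaw":0.93},{"hand":1,"slide":[27.5,61,6],"yaw":0.93},{"hand":1,"slide":[27.5,61,6],"yaw":0.93},{"hand":1,"slide":[27.5,61,6],"yaw":0.93},{"hand":1,"slide":[27.5,61,6],"yaw":0.93},{"hand":1,"slide":[27.5,61,6],"yaw":0.93}]'
python3 -m inch '[{"hand":1,"slide":[0,0,0],"yaw":0},{"hand":1,"slide":[0,0,0],"yaw":0}]'
```

```text
time_s: 1.35
tcp_pos: [0.5026, -0.0482, 0.3521]
ee_rot: [[-0.19, -0.982, -0.0], [-0.982, 0.19, 0.0], [0.0, 0.0, -1.0]]
wrist_force: [0.5, -1.2, -0.0]
gripper_width: 0.018
time_s: 1.6
tcp_pos: [0.502, -0.0502, 0.3517]
ee_rot: [[-0.19, -0.982, -0.001], [-0.982, 0.19, -0.0], [0.001, 0.001, -1.0]]
wrist_force: [-1.1, -0.2, -0.4]
gripper_width: 0.004
```

```bash
python3 -m inch '[{"hand":1,"slide":[3.5,5,-2],"yaw":0},{"hand":1,"slide":[4,8,-4],"yaw":0},{"hand":1,"slide":[4,8,-4],"yaw":0},{"hand":1,"slide":[4,8,-4],"yaw":0}]'
python3 - <<'E'
from h import *
import json
s=sense();im=capture("wrist");cv2.imwrite("pics/w1.png",im)
json.dump({k:np.array(s[k]).tolist() for k in("tcp_pos","ee_rot")},open("s1.json","w"))
E
```

```text
time_s: 2.1
tcp_pos: [0.5422, 0.0282, 0.3128]
ee_rot: [[-0.192, -0.981, 0.001], [-0.981, 0.192, -0.0], [0.0, -0.001, -1.0]]
wrist_force: [0.3, -0.0, 0.1]
gripper_width: 0.005
```

View pics/w1.png

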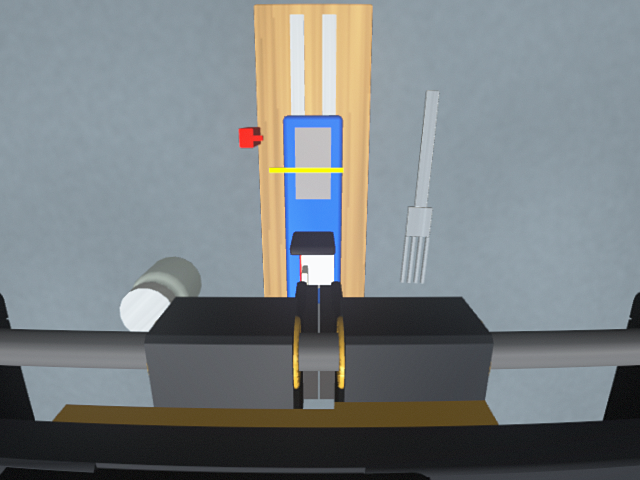

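The wrist view shows the case in the middle, the yellow pointer bar at row 170 (tip about (269,170)), the red marker at about (250,138), the black ridge at (290–337, 232–254) and the white tab at (318,269). The gripper hides the front end.

```bash
python3 - <<'E'
from h import *
import json
s=json.load(open("s1.json"));c=cam("wrist",{k:np.array(v) for k,v in s.items()})
print("cam",c[3].round(3))
im=cv2.imread("pics/w1.png");h=cv2.cvtColor(im,cv2.COLOR_BGR2HSV)
# board edges: rows 15..280, wood
m=cv2.inRange(h,(8,60,120),(22,255,255))
L=[];R=[]
for r in range(15,280,5):
    x=np.where(m[r,230:390])[0]+230
    L.append((x.min(),r));R.append((x.max()+1,r))
A=cast(c,L,.008);B=cast(c,R,.008)
def fit(P):
    v=cv2.fitLine(P[:,:2].astype(np.float32),cv2.DIST_HUBER,0,.001,.001).ravel();v[:2]*=np.sign(v[1]);return v
a,b=fit(A),fit(B);print(np.degrees(np.arctan2([a[1],b[1]],[a[0],b[0]])))
t=np.radians(np.mean(np.degrees(np.arctan2([a[1],b[1]],[a[0],b[0]]))))
ux=np.array([np.cos(t),np.sin(t)]);uy=np.array([-ux[1],ux[0]])
print("width",(b[2:]-a[2:])@uy, "cy",(b[2:]+a[2:])@uy/2)
rear=cast(c,[(255,5),(313,5),(372,5)],.008);print("rear x",rear[:,:2]@ux)
ox=np.mean(rear[:,:2]@ux)+.165;oy=(b[2:]+a[2:])@uy/2
O=ox*ux+oy*uy;print("origin",O.round(4),"ang",np.degrees(t))
json.dump([*O,t],open("g.json","w"))
G=lambda uv,z:(cast(c,uv,z)[:,:2]-O)@np.c_[ux,uy]*1000
Y=cv2.inRange(h,(25,120,150),(35,255,255));ys,xs=np.where(Y[150:190]);ys+=150
print("yellow",xs.min(),xs.max(),ys.min(),ys.max());tip=(xs.min(),ys[xs<xs.min()+4].mean()+.5);print("pointer",G([tip],.0495),)
rd=cv2.inRange(h,(0,150,100),(5,255,255));ys,xs=np.where(rd[110:170,220:300]);ys+=110;xs+=220
print("marker px",xs.min(),xs.max(),ys.min(),ys.max());
mt=(xs.max()+.5,ys[xs>xs.max()-2].mean()+.5);print("mtip",mt,G([mt],.0575),"corners",G([(xs.min(),ys.min()),(xs.max(),ys.min()),(xs.max(),ys.max()+1)],.057).round(1).tolist())
bl=cv2.inRange(h,(100,120,60),(125,255,255));ys,xs=np.where(bl[100:295,270:360]);ys+=100;xs+=270
print("case",G([(xs.min(),ys.min()+.0),(xs.max()+1,ys.min())],.05))
print("tcp",(np.array(s["tcp_pos"][:2])-O)@np.c_[ux,uy]*1000)
print("fork",G([(432,91),(430,95),(404,283),(424,283)],.005))
v=h[225:265,283:345,2]; ys,xs=np.where(v<70); print("dark",xs.min()+283,xs.max()+283,ys.min()+225,ys.max()+225)
print("ridge top edges", G([(314,232.5),(314,254)],.094))
crop=im[120:300,220:380]; cv2.imwrite("pics/w1c.png",cv2.resize(crop,None,fx=3.3,fy=3.3,interpolation=cv2.INTER_CUBIC))
E
```

```text
cam [ 0.528 -0.049  0.405]
[79.02679 79.00024]
width 0.10349671 cy -0.53265166
rear x [-0.04317318 -0.04275267 -0.04289479]
origin [0.5462 0.0183] ang 79.01351Traceback (most recent call last):
  File "<stdin>", line 22, in <module>
    for chunk in iterable:
                 ^^^^^^^^
    yield from _iterencode_list(o, _current_indent_level)
    yield from chunks
    o = _default(o)
    raise TypeError(f'Object of type {o.__class__.__name__} '
                    f'is not JSON serializable')
TypeError: Object of type float32 is not JSON serializable
```

Board width is 103.5 mm against the given 104, and the angle is 79.0°, so the fit is sound. I'll continue from here.

```bash
cat >> h.py <<'E'
O=np.array([0.5462,0.0183]);t=np.radians(79.013)
ux=np.array([np.cos(t),np.sin(t)]);uy=np.array([-ux[1],ux[0]]);B=np.c_[ux,uy]
def G(c,uv,z): return ((cast(c,uv,z)[:,:2]-O)@B*1000).round(1)
def pm(c,im,y0,y1,x0,x1):
    "pointer tip and marker tip (board mm), window rows/cols"
    h=cv2.cvtColor(im,cv2.COLOR_BGR2HSV)[y0:y1,x0:x1]
    ys,xs=np.where(cv2.inRange(h,(25,120,120),(35,255,255)))
    k=xs<xs.min()+4; p=(xs.min()+x0,ys[k].mean()+.5+y0)
    rd=cv2.inRange(h,(0,150,120),(6,255,255));_,lb,st,_=cv2.connectedComponentsWithStats(rd)
    i=1+st[1:,4].argmax();ys,xs=np.where(lb==i);k=xs>xs.max()-2
    m=(xs.max()+1+x0,ys[k].mean()+.5+y0)
    return p,G(c,[p],.0495)[0],m,G(c,[m],.0575)[0]
E
python3 - <<'E'
from h import *
import json
s={k:np.array(v) for k,v in json.load(open("s1.json")).items()};c=cam("wrist",s)
im=cv2.imread("pics/w1.png")
print(*pm(c,im,110,190,220,350))
h=cv2.cvtColor(im,cv2.COLOR_BGR2HSV)
bl=cv2.inRange(h,(100,120,60),(125,255,255));ys,xs=np.where(bl[100:225,270:360]);ys+=100;xs+=270
print("case rear",G(c,[(xs.min(),ys.min()),(xs.max()+1,ys.min())],.05))
print("tcp",(s["tcp_pos"][:2]-O)@B*1000)
print("fork",G(c,[(432,91),(404,283),(424,283)],.005))
print("ridge rows", G(c,[(314,232.5),(314,254)],.094),G(c,[(314,232.5)],.05))
crop=im[120:300,220:380]; cv2.imwrite("pics/w1c.png",cv2.resize(crop,None,fx=3.3,fy=3.3,interpolation=cv2.INTER_CUBIC))
E
```

```text
(np.int64(269), np.float64(170.5)) [-25.7 -37.4] (np.int64(263), np.float64(138.5)) [-52.7 -40.5]
case rear [[-70.4 -23.6]
 [-70.4  24. ]]
tcp [9.00698922 5.80866886]
fork [[-93.3 108.7]
 [ 95.5  92.9]
 [ 95.6 113.7]]
ridge rows [[16.8  1.2]
 [34.3  1.1]] [[28.9  0.6]]
```

View pics/w1c.png

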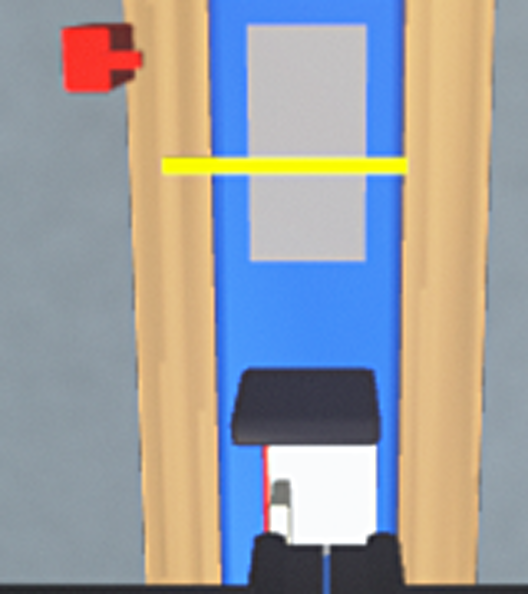

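Case travel is about +14.5 mm, the ridge at x≈32.5 and the marker at x≈-52.7. The tab fin is near the -y side of the plate (y≈-9). I'll approach the fin's -y side.

```bash
python3 -m inch '[{"hand":1,"slide":[5.3,4.4,-4],"yaw":0},{"hand":1,"slide":[5.3,4.4,-9],"yaw":0},{"hand":1,"slide":[5.3,4.4,-13],"yaw":0},{"hand":1,"slide":[5.3,4.4,-16],"yaw":0},{"hand":1,"slide":[5.3,4.4,-16.5],"yaw":0},{"hand":1,"slide":[5.3,4.4,-16.5],"yaw":0}]'
python3 - <<'E'
from h import *
s=sense();im=capture("wrist");cv2.imwrite("pics/w2.png",im)
print(((s["tcp_pos"][:2]-O)@B*1000).round(1),s["tcp_pos"][2])
E
```

```text
time_s: 2.9
tcp_pos: [0.5961, 0.0731, 0.1487]
ee_rot: [[-0.192, -0.981, 0.002], [-0.981, 0.192, 0.0], [-0.001, -0.002, -1.0]]
wrist_force: [-0.3, -0.4, 1.0]
gripper_width: 0.006
[ 63.3 -38.6] 0.1486958810988112
```

View pics/w2.png

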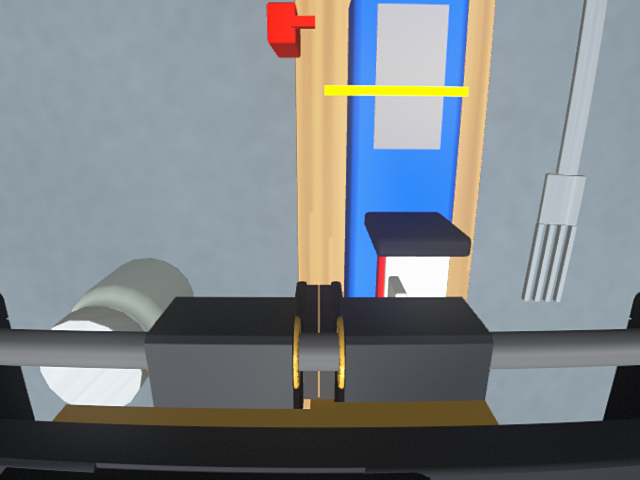

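The fingers stand at -y of the fin (about (395,287)) with a gap. I'll push towards +y.

```bash
python3 -m inch '[{"hand":1,"slide":[-0.8,0.15,0],"yaw":0},{"hand":1,"slide":[-1.6,0.3,0],"yaw":0},{"hand":1,"slide":[-2.4,0.46,0],"yaw":0},{"hand":1,"slide":[-3.2,0.61,0],"yaw":0},{"hand":1,"slide":[-4.0,0.76,0],"yaw":0},{"hand":1,"slide":[-4.8,0.92,0],"yaw":0},{"hand":1,"slide":[-5.1,0.98,0],"yaw":0},{"hand":1,"slide":[-5.1,0.98,0],"yaw":0}]'
for i in 1 2 ; do python3 -m inch '[{"hand":1,"slide":[-0.2,0.04,0],"yaw":0},{"hand":1,"slide":[-0.4,0.08,0],"yaw":0},{"hand":1,"slide":[-0.4,0.08,0],"yaw":0}]' | egrep 'pos|force'; done
```

```text
time_s: 3.95
tcp_pos: [0.5438, 0.0835, 0.1471]
ee_rot: [[-0.191, -0.982, -0.001], [-0.982, 0.191, -0.0], [0.001, 0.001, -1.0]]
wrist_force: [0.4, 0.0, -0.6]
gripper_width: 0.004
tcp_pos: [0.5401, 0.0842, 0.1471]
wrist_force: [-0.4, -0.2, -1.0]
tcp_pos: [0.5361, 0.0851, 0.1472]
wrist_force: [-0.3, 0.9, 0.0]
```

```bash
for i in 1 2 ; do python3 -m inch '[{"hand":1,"slide":[-0.15,0.03,0],"yaw":0},{"hand":1,"slide":[-0.3,0.06,0],"yaw":0},{"hand":1,"slide":[-0.3,0.06,0],"yaw":0}]' | egrep 'pos|force'; done
python3 - <<'E'
from h import *
s=sense();im=capture("wrist");cv2.imwrite("pics/w3.png",im)
print(((s["tcp_pos"][:2]-O)@B*1000).round(1),s["tcp_pos"][2])
E
```

```text
tcp_pos: [0.5349, 0.086, 0.1474]
wrist_force: [5.0, -1.2, -4.0]
tcp_pos: [0.5344, 0.0872, 0.1477]
wrist_force: [11.5, -2.2, -9.8]
[65.4 24.7] 0.14765282469143587
```

View pics/w3.png

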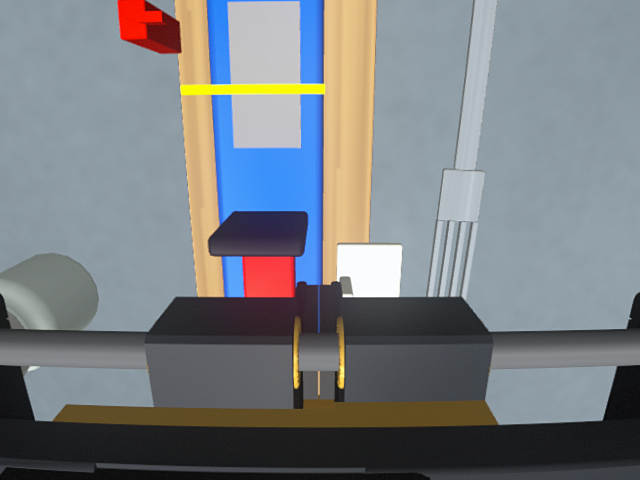

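The tab is hard at its stop (11 N), the button is uncovered at (270,276) and the tab plate is aside at (370,265). Next I'll go behind the ridge.

```bash
python3 -m inch '[{"hand":1,"slide":[1.2,-0.2,0],"yaw":0},{"hand":1,"slide":[1.5,-0.3,4],"yaw":0},{"hand":1,"slide":[1.5,-0.3,4.5],"yaw":0},{"hand":1,"slide":[1.74,-5.66,4.5],"yaw":0},{"hand":1,"slide":[1.74,-5.66,4.5],"yaw":0},{"hand":1,"slide":[1.74,-5.66,1],"yaw":0},{"hand":1,"slide":[1.74,-5.66,-1.7],"yaw":0},{"hand":1,"slide":[1.74,-5.66,-1.7],"yaw":0}]'
python3 - <<'E'
from h import *
s=sense()
print(((s["tcp_pos"][:2]-O)@B*1000).round(1),s["tcp_pos"][2],s["wrist_force"])
E
```

```text
time_s: 6.5
tcp_pos: [0.5461, 0.0296, 0.128]
ee_rot: [[-0.191, -0.982, -0.006], [-0.982, 0.191, -0.002], [0.003, 0.006, -1.0]]
wrist_force: [0.0, -0.9, 0.4]
gripper_width: 0.007
[11.1  2.3] 0.12801307227735734 [ 0.03107647 -0.87033044  0.37447539]
```

```bash
python3 -m inch '[{"hand":1,"slide":[0.15,0.8,0.3],"yaw":0},{"hand":1,"slide":[0.31,1.6,0.3],"yaw":0},{"hand":1,"slide":[0.47,2.4,0.3],"yaw":0},{"hand":1,"slide":[0.62,3.2,0.3],"yaw":0},{"hand":1,"slide":[0.78,4.0,0.3],"yaw":0},{"hand":1,"slide":[0.93,4.8,0.3],"yaw":0},{"hand":1,"slide":[1.02,5.2,0.3],"yaw":0},{"hand":1,"slide":[1.09,5.6,0.3],"yaw":0},{"hand":1,"slide":[1.09,5.6,0.3],"yaw":0}]'
python3 - <<'E'
from h import *
s=sense();im=capture("wrist");cv2.imwrite("pics/w4.png",im)
print(((s["tcp_pos"][:2]-O)@B*1000).round(1),s["tcp_pos"][2])
c=cam("wrist",s); cv2.imwrite("pics/s4.png",capture("side"))
a=cv2.resize(cv2.imread("pics/s4.png")[230:340,230:390],None,fx=4,fy=4,interpolation=cv2.INTER_CUBIC)
cv2.imwrite("pics/c4.png",np.hstack([a[:,:],]))
try: print(*pm(c,im,0,300,100,350))
except Exception as e: print(e)
E
```

```text
time_s: 7.62
tcp_pos: [0.5587, 0.0861, 0.133]
ee_rot: [[-0.191, -0.982, -0.0], [-0.982, 0.191, 0.0], [-0.0, 0.0, -1.0]]
wrist_force: [1.0, -0.2, -0.1]
gripper_width: 0.005
[69.   0.7] 0.13303832503891996
(np.int64(231), np.float64(201.76470588235293)) [ 25.8 -37.7] (np.int64(215), np.float64(40.7)) [-37.4 -39. ]
```

View pics/w4.png

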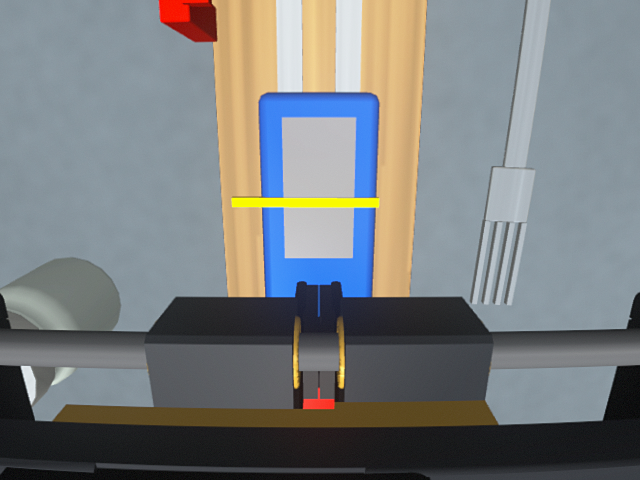

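The pointer is at (231,202), so case travel is about 65.8 mm, past 55 and short of the 70 stop. The marker is cut off by the picture's top edge, so its reading here doesn't count. Now I'll go over the ridge to its front.

```bash
python3 - <<'E'
from h import *
print("pestle",G(cam("side"),[(186,268)],.127),G(cam("scene"),[(440,238)],.127))
E
python3 -m inch '[{"hand":1,"slide":[-0.06,-0.3,1],"yaw":0},{"hand":1,"slide":[-0.06,-0.3,5],"yaw":0},{"hand":1,"slide":[-0.06,-0.3,5],"yaw":0},{"hand":1,"slide":[0.7,3.4,5],"yaw":0},{"hand":1,"slide":[0.7,3.4,5],"yaw":0},{"hand":1,"slide":[0.7,3.4,2.5],"yaw":0},{"hand":1,"slide":[0.7,3.4,0.8],"yaw":0},{"hand":1,"slide":[0.7,3.4,0.8],"yaw":0}]'
python3 - <<'E'
from h import *
s=sense()
print(((s["tcp_pos"][:2]-O)@B*1000).round(1),s["tcp_pos"][2])
E
```

```text
pestle [[ 268.7 -156.3]] [[ 251.5 -187.4]]
time_s: 8.72
tcp_pos: [0.5645, 0.1187, 0.1397]
ee_rot: [[-0.192, -0.981, -0.004], [-0.981, 0.192, -0.002], [0.002, 0.004, -1.0]]
wrist_force: [-0.7, -0.3, 0.2]
gripper_width: 0.001
[102.    1.2] 0.13968308762052872
```

```bash
python3 -m inch '[{"hand":1,"slide":[-0.15,-0.8,0],"yaw":0},{"hand":1,"slide":[-0.29,-1.5,0],"yaw":0},{"hand":1,"slide":[-0.43,-2.2,0],"yaw":0},{"hand":1,"slide":[-0.56,-2.9,0],"yaw":0},{"hand":1,"slide":[-0.7,-3.6,0],"yaw":0},{"hand":1,"slide":[-0.84,-4.3,0],"yaw":0},{"hand":1,"slide":[-0.97,-5.0,0],"yaw":0},{"hand":1,"slide":[-1.1,-5.7,0],"yaw":0},{"hand":1,"slide":[-1.24,-6.4,0],"yaw":0},{"hand":1,"slide":[-1.4,-7.2,0],"yaw":0}]'
python3 -m inch '[{"hand":1,"slide":[0,0,0],"yaw":0},{"hand":1,"slide":[0,0,0],"yaw":0}]' | grep force
python3 - <<'E'
from h import *
s=sense();im=capture("wrist");cv2.imwrite("pics/w5.png",im);cv2.imwrite("pics/s5.png",capture("side"))
print(((s["tcp_pos"][:2]-O)@B*1000).round(1),s["tcp_pos"][2])
print(*pm(cam("wrist",s),im,0,300,100,350))
a=cv2.resize(cv2.imread("pics/s5.png")[220:340,230:390],None,fx=4,fy=4,interpolation=cv2.INTER_CUBIC)
b=cv2.resize(im,None,fx=.25*3,fy=.25*3)
o=np.zeros((480,800,3),np.uint8);o[:,:480]=a[:480,160:640] if 0 else a[:480,:480];o[:,480:]=cv2.resize(im[0:480,107:533],(320,360))[0:360].repeat(1,0) if 0 else 0
o[:240,480:]=cv2.resize(im,(320,240));cv2.imwrite("pics/c5.png",o)
E
```

```text
time_s: 9.98
tcp_pos: [0.5522, 0.0489, 0.1421]
ee_rot: [[-0.191, -0.982, 0.003], [-0.982, 0.191, 0.003], [-0.004, -0.002, -1.0]]
wrist_force: [-0.6, 7.9, -1.5]
gripper_width: 0.009
wrist_force: [-0.1, 4.5, 1.8]
[30.3 -0.1] 0.14199895556360043
(np.int64(234), np.float64(127.5)) [-43.7 -37.5] (np.int64(222), np.float64(105.23913043478261)) [-52.8 -40.4]
```

View pics/c5.png

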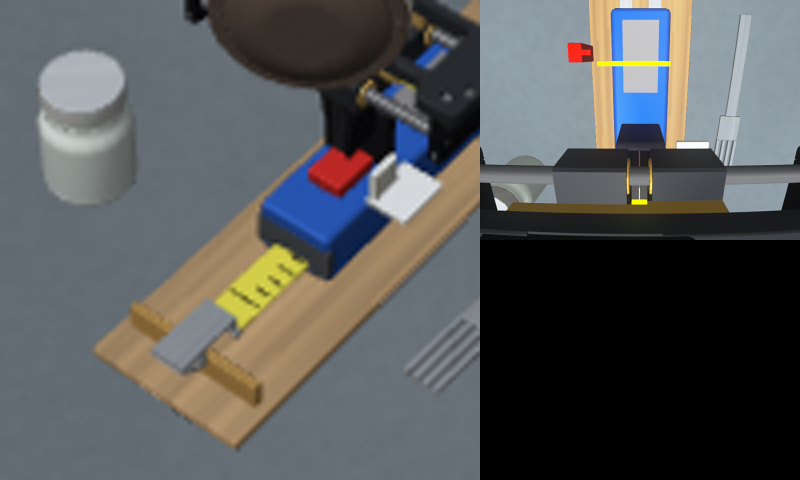

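The hook is over the brass edge, the yellow blade is drawn out and the tab is aside. The pointer is 9.1 mm ahead of the marker.

```bash
cat > m.py <<'E'
from h import *
s=sense();im=capture("wrist");cv2.imwrite(f"pics/m{s['time_s']:.2f}.png",im)
print(((s["tcp_pos"][:2]-O)@B*1000).round(1),s["tcp_pos"][2],s["wrist_force"].round(1) if hasattr(s["wrist_force"],"round") else s["wrist_force"])
p=pm(cam("wrist",s),im,0,300,100,350);print(p[1],p[3],p[1]-p[3])
E
python3 -m inch '[{"hand":1,"slide":[-0.09,-0.45,0],"yaw":0},{"hand":1,"slide":[-0.18,-0.93,0],"yaw":0},{"hand":1,"slide":[-0.18,-0.93,0],"yaw":0},{"hand":1,"slide":[-0.18,-0.93,0],"yaw":0}]'; python3 m.py
```

```text
time_s: 10.82
tcp_pos: [0.5503, 0.0386, 0.1419]
ee_rot: [[-0.19, -0.982, 0.001], [-0.982, 0.19, 0.0], [-0.001, -0.001, -1.0]]
wrist_force: [-1.1, 3.9, 2.4]
gripper_width: 0.006
[20.7 -0.1] 0.14187114852001603 [-1.1  3.9  2.4]
[-53.3 -37.5] [-52.9 -40.1] [-0.4  2.6]
```

In line within 0.4 mm. Now I'll press, holding x.

```bash
python3 -m inch '[{"hand":1,"slide":[0,0,-0.4],"yaw":0},{"hand":1,"slide":[0,0,-0.8],"yaw":0},{"hand":1,"slide":[0,0,-0.9],"yaw":0},{"hand":1,"slide":[0,0,-0.9],"yaw":0}]' | grep -E 'pos|force'; python3 m.py
```

```text
tcp_pos: [0.5505, 0.0386, 0.1321]
wrist_force: [2.7, 4.2, 1.8]
[20.8 -0.3] 0.1321420384579362 [2.7 4.2 1.8]
[-53.1 -37.5] [-53.  -40.5] [-0.1  3. ]
```

```bash
python3 -m inch '[{"hand":1,"slide":[0,-0.04,-0.4],"yaw":0},{"hand":1,"slide":[0,-0.05,-0.8],"yaw":0},{"hand":1,"slide":[0,-0.05,-1.1],"yaw":0},{"hand":1,"slide":[0,-0.05,-1.1],"yaw":0}]' | grep -E 'pos|force'; python3 m.py
```

```text
tcp_pos: [0.5504, 0.0381, 0.1238]
wrist_force: [-3.6, 5.8, 17.9]
[20.2 -0.4] 0.12379095820174507 [-3.6  5.8 17.9]
[-53.8 -37.5] [-52.7 -40.3] [-1.1  2.8]
```

```bash
python3 -m inch '[{"hand":1,"slide":[0,0,-0.2],"yaw":0},{"hand":1,"slide":[0,0,-0.2],"yaw":0}]' | grep -E 'pos|force'; python3 m.py
python3 -m inch '[{"hand":1,"slide":[0,0,0.3],"yaw":0},{"hand":1,"slide":[0,0,0.6],"yaw":0},{"hand":1,"slide":[0.1,0.5,0.8],"yaw":0},{"hand":1,"slide":[0.2,1,0.8],"yaw":0},{"hand":1,"slide":[0.2,1,0.8],"yaw":0}]' | grep -E 'pos|force'; python3 m.py
```

```text
tcp_pos: [0.5505, 0.0381, 0.1236]
wrist_force: [-7.9, 5.2, 28.5]
[20.3 -0.4] 0.12364450969540072 [-7.9  5.2 28.5]
[-53.9 -37.6] [-52.8 -40.4] [-1.1  2.8]
tcp_pos: [0.5513, 0.0477, 0.1266]
wrist_force: [-0.1, -0.2, -0.5]
[29.9  0.6] 0.12659328805326603 [-0.1 -0.2 -0.5]
[-52.9 -37.5] [-52.6 -40.2] [-0.3  2.7]
```

The case settled 1 mm and holds at -0.3 mm from the marker with the tool clear. I'll retreat and check.

```bash
python3 -m inch '[{"hand":1,"slide":[0,0,3],"yaw":0},{"hand":1,"slide":[0,0,8],"yaw":0},{"hand":1,"slide":[0,0,13],"yaw":0},{"hand":1,"slide":[0,-4,16],"yaw":0},{"hand":1,"slide":[0,-8,18],"yaw":0},{"hand":1,"slide":[0,-8,18],"yaw":0},{"hand":1,"slide":[0,-8,18],"yaw":0},{"hand":1,"slide":[0,-8,18],"yaw":0}]' | grep -E 'time|pos|force'; python3 m.py
python3 - <<'E'
from h import *
s=sense();w=capture("wrist");a=cv2.resize(capture("side")[200:340,215:405],(570,420),interpolation=cv2.INTER_CUBIC)
o=np.zeros((420,790,3),np.uint8);o[:,:570]=a;o[:165,570:]=cv2.resize(w,(220,165))
cv2.imwrite("pics/f.png",o)
E
```

```text
time_s: 13.95
tcp_pos: [0.5515, -0.0314, 0.3062]
wrist_force: [-0.6, -0.6, -1.0]
[-47.8 -14.7] 0.30615549352440347 [-0.6 -0.6 -1. ]
[-52.7 -36.9] [-53.1 -40.6] [0.4 3.7]
```

View pics/f.png

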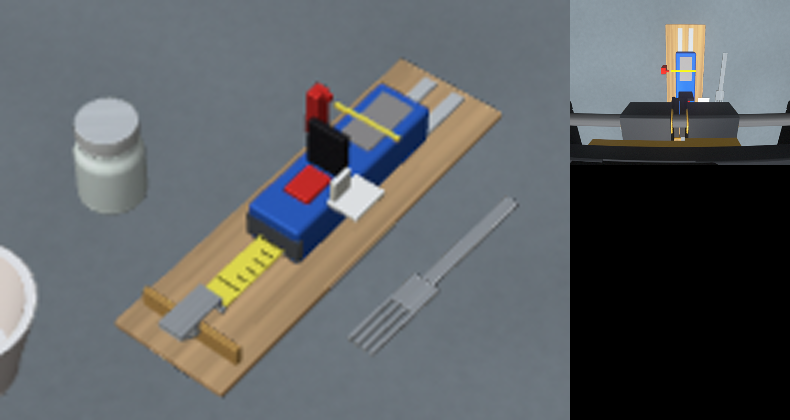

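The hook is on the brass edge at (195,315), the button is low at (307,184), the tab is aside, the pointer is at the red marker, and the fork and jar are where they were. Handing in.

```bash
python3 -c "from station import finish_job; print(finish_job())"
```

```text
the job is handed in; nothing more can be done
None
```

The gauge is set to the red marker and locked, and I handed the job in at about 14 s of the 54 s allowed.

I slid the tab to its stop, which I felt at about 11 N. I then pushed the case forward to about 66 mm travel, drew it back to the marker, pressed the button home at up to 28 N, and backed away.

**Last checks:**
- **Pointer:** after release it held in line with the marker. The last two readings were -0.3 mm and +0.4 mm, which differ only by measuring error. It was drawn about 1.1 mm too far back while I pressed and settled forward on release.
- **Hook:** it is caught on the brass edge with the blade drawn out.
- **Button and tab:** the button is down and the tab is fully aside.
- **Bystanders:** the fork and jar look undisturbed. I did not check the mortar, tray, roller and scraper again, but the arm never came close to them.
- **Robot:** it stood clear, with the wrist force near zero.

One pointer-and-marker reading mid-job was wrong because the marker was cut off by the picture's edge. I did not use it. No other check failed.

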